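Clear the spatula into its rack slot, then tip the parts tray and hold it

ROBOT

A 7-joint arm with a two-finger parallel gripper is mounted at the origin on the work surface. World frame = base frame: x ahead of the robot, y to its left, z up, the work surface at z = 0. Lengths are in m, angles in rad, forces in N, time in s.
With the tool pointing down it reaches from about 0.4 to 0.875 m from the base axis. Payload 6.5 kg.
Tool frame: the origin (TCP) lies midway between the tips of the shut fingers; the grasp point (between the pads) lies bot.grip_point_offset behind it (bot.grip_point_offset is the distance from the TCP to the grasp point, in m); z points along the fingers, y is the line along which they close (so a half turn about z gives the same grasp; the last joint's range is limited). The gripper opens to 88 mm and grips with 3 to 60 N. Pads are 18 mm wide; open, the fingers measure 123 mm over their backs; the gripper's body (75 mm by 187 mm) begins 45 mm behind the grasp point.
Start: joints at [-1.293, 0.536, -0.004, 1.538, 0.003, 1.067, -0.071], TCP at [0.219, 0.612, 0.239] pointing down, gripper open.
Joint ranges: [-2.7, 2.7], [-0.37, 2.16], [-1.27, 1.26], [0.24, 2.4], [-1.31, 4.45], [0.19, 1.91], [-2.76, 2.76]. Speed limits (rad/s): [2.39, 2.39, 3.14, 3.14, 3.14, 3.14, 3.14].

INTERFACE

Orientations are given as [roll, pitch, yaw] about the fixed x, y, z axes, in that order (R = Rz(yaw) Ry(pitch) Rx(roll)).
In Python, from workcell import bot gives the robot as it stands.
- The arm moves only by the shell command python3 inch.py 'ROWS' [OPENING] [FORCE]. ROWS is rows parted by semicolons, their numbers by spaces, 1 to 8 of them, each of 6 numbers: dx, dy, dz in m, then a rotation vector rx, ry, rz in rad; each row shifts and turns the commanded pose from where the row before left it, along the tool's axes as they then stand; what a row does not reach is not made up. A row lasts 1/10 s, in which the tool goes at most 0.05 m and 0.15 rad, less where a joint would pass 70% of its speed; a pose out of reach is approached as far as the arm can. OPENING is the opening from 0.0 (shut) to 1.0 (fully open), set as the command begins (- or left out keeps the last). The fingers move at their own pace and stop on an object; FORCE is the grip in N (left out, the last holds). Time passes only in rows, so rows that do not move let the fingers close. It prints the time, the measured TCP pose, the force, the opening and the grip force at its end.
- bot.state(): the state, without advancing time (a new reading comes with each control period).
- bot.snapshot(name): name is "scene" or "top" or "wrist"; returns a dict with "img" (384x512x3 uint8, red, green, blue), "fx", "fy", "cx", "cy" (pixels), "eye" and "rotation" of the camera in the world. Camera axes: x right, y up, looking along -z (the intrinsics and any distortion apply to the point x, -y, -z); pixel columns grow to the right and rows downward; lengths in m; the calibration is good to about 2 mm. A picture is of the moment at which its call begins. There is no depth.
- bot.finish_job(): hands the job in; it is judged then, once.
The state is a dict: "t": time; "qpos": joint angles; "joint_velocities": joint speeds; "tau": joint torques, N m; "eef_pos": TCP position; "tool_rot": TCP orientation; "force": force on the tool from outside, world axes, zero at the start; "torque": the same for the moment, N m; "opening": opening from 0.0 (shut) to 1.0 (fully open); "grasp_force": force on a finger pad.
Only numpy, scipy, OpenCV 4.12 (cv2) and the standard library are available. Lean on these libraries where they do the work, as an engineer would, in place of code of your own. Each camera call takes 0.05 s, during which the arm holds its last target. There are 200 camera calls.

TASK

Put the flat spatula that lies across the black parts tray back into the tool rack, blade first and fully home in the empty wide slot, and let go of it. Then take hold of the tray and tip it until all five loose hex standoffs have slid down into its cut-off pouring corner, without spilling any. Finish still holding the tray tilted in the gripper with the standoffs gathered there (its low edge may stay on the bench); leave everything else on the bench where it is.

Things in the scene. Friction and masses are not known exactly. Their poses are not given: they have to be found in the camera images.
- tray: black plastic tray, open on top, 200 (x) x 150 (y) x 50 mm high, 0.2 to 0.35 kg, loose, level on the bench. Origin: centre of its underside. Floor 6 mm, walls 4 mm thick; the top 16 mm of its four straight walls is a rolled rim 10 mm thick (flush inside, 6 mm proud outside), to be gripped from above anywhere. The corner at (-x, +y) is cut off: the pouring corner
- tray_spout (a point): inner floor at the middle of the cut corner's wall, tray frame (-72, 47, 6) mm. The corner is cut at 45 degrees, 50 mm off each side, with a flared lip; the lower edge of the cut (middle at (-75, 50, 0) mm) grips the bench, so the tray can be tipped about it. Steel starts to slide in the smooth tray at 10 to 15 degrees, and slides along the walls into the corner at 30
- tray_in (a point): centre of the tray's inner floor, 6 mm above its underside
- standoff1: loose hexagonal steel standoff in the tray, 12 mm across flats, 25 mm long along its x, 22 g, lying on a flat; origin: middle of its underside
- standoff2: loose hexagonal steel standoff in the tray, 12 mm across flats, 25 mm long along its x, 22 g, lying on a flat; origin: middle of its underside
- standoff3: loose hexagonal steel standoff in the tray, 12 mm across flats, 25 mm long along its x, 22 g, lying on a flat; origin: middle of its underside
- standoff4: loose hexagonal steel standoff in the tray, 12 mm across flats, 25 mm long along its x, 22 g, lying on a flat; origin: middle of its underside
- standoff5: loose hexagonal steel standoff in the tray, 12 mm across flats, 25 mm long along its x, 22 g, lying on a flat; origin: middle of its underside
- spatula: flat spatula, 215 mm long, 70 to 105 g, at first level across the tray's two long rims, above the standoffs. Origin: underside, where handle meets blade; x to the blade tip, z up. Steel blade x = 0 to 95 mm, 28 mm wide (last 13 mm: 20), 2.5 mm thick, flush with the underside; grey handle x = -120 to 0 mm, 20 mm wide, 10 mm thick. Balances near x = +5 mm
- spatula_tip (a point): end of the spatula's blade, mid thickness, spatula frame (95, 0, 1.25) mm
- rack: white plastic tool rack, fixed to the bench, 170 mm wide (its y), about 115 mm deep, 75 mm high; origin: centre of its underside. Slots open on its -x side and run in and down at 30 degrees below level. The wide slot lies at y = +50 mm; narrow slots at y = -30 and -60 mm hold tweezers and a file that stay there.
- slot (a point): middle of the wide slot's mouth, rack frame (-45, 50, 62) mm; x points into the slot (30 degrees down), y along its width, z across its gap. Slot 34 mm wide, 8 mm high, 75 mm deep to a closed end, with a flared mouth standing 10 mm proud. The rack's body reaches 14 mm above the slot's middle plane
- meter: yellow hand-held multimeter lying flat, 180 x 85 x 44 mm; leave alone
- module: brass circuit module in a small fixture, 130 x 100 x 40 mm; leave alone
- jar: amber jar, 42 mm across, 62 mm high; leave alone
- driver: screwdriver lying on the bench, 170 mm long; leave alone
- swabs: pink foam block 50 x 100 x 30 mm with wooden swabs standing in it; leave alone
- attenuator: small steel coaxial attenuator standing on end, 26 mm across, 50 mm high; leave alone
- kitbox: closed wooden kit box, fixed, 140 x 100 x 34 mm

How it is judged:
By the outcome, as a careful person would: the job done as asked, in the order asked, and still so for the second after the job is handed in, while the arm keeps its last pose, push and grip.
It also fails if it takes over 54 s, if anything falls off the work surface, if the arm or the gripper's body presses on something with over 40 N, if the wrist force passes 120 N, or if a joint passes its speed limit or range.

## Working session

There is one attempt and no reset: what is moved stays moved. The work goes in short steps, Python scripts to look and compute and a shell command to move; the robot and the scene stay as the last step left them, time stands still between calls to the robot, and variables do not carry over. Pictures are saved under pics/ and viewed, at most 10 in all, crops included, and the job is handed in when it is done.

```bash
ls; mkdir -p pics
python3 - <<'E'
from workcell import bot
import cv2,numpy as np
print(bot.grip_point_offset, bot.state())
for n in ("scene","top"):
    s=bot.snapshot(n); np.save(f"pics/{n}.npy",s,allow_pickle=True)
    cv2.imwrite(f"pics/{n}0.png",s["img"][:,:,::-1]); print({k:v for k,v in s.items() if k!="img"})
E
```

```text
inch.py
pics
workcell.py
0.0187 {'t': 0.0, 'qpos': array([-1.29321409,  0.53715702, -0.00440595,  1.53887795,  0.00258884,
        1.06725927, -0.07118272]), 'joint_velocities': array([ 3.94926494e-04, -9.76850283e-04,  4.93625411e-05,  9.37048262e-04,
        1.64601307e-03,  6.60104786e-04,  1.09199185e-04]), 'tau': array([ 4.17241699e-04, -5.70978856e+01,  9.91104729e-01, -2.51607835e+01,
       -5.61959285e-02,  1.79252028e-02,  1.62408228e-04]), 'eef_pos': array([0.21890938, 0.61138227, 0.23784341]), 'tool_rot': array([-3.13990180e+00,  1.31485881e-04,  2.79786628e+00]), 'force': array([0.96276636, 0.44126654, 0.19064393]), 'torque': array([ 0.05587479,  0.02849859, -0.01023043]), 'grasp_force': 0.0, 'opening': 0.9960737241811732}
{'fx': 356.7471706096864, 'fy': 356.7471706096864, 'cx': 253.4238765953361, 'cy': 188.37116404712947, 'eye': array([1.15570863, 0.0523225 , 0.77803159]), 'rotation': array([ 0.72096662, -0.0089826 ,  1.58303663])}
{'fx': 499.17131600005393, 'fy': 499.17131600005393, 'cx': 257.31361530587805, 'cy': 195.94429945114658, 'eye': array([0.4720458 , 0.07096181, 1.56043324]), 'rotation': array([ 0.05730281, -0.00780848, -1.56323518])}
```
View pics/scene0.png

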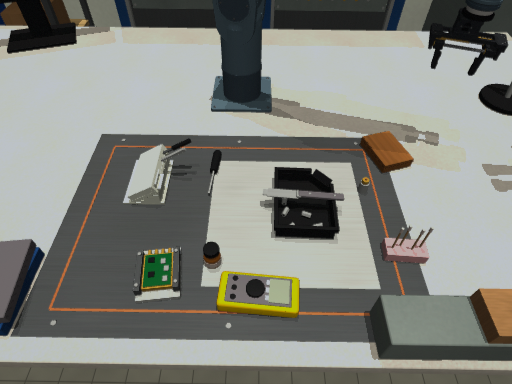

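View pics/top0.png

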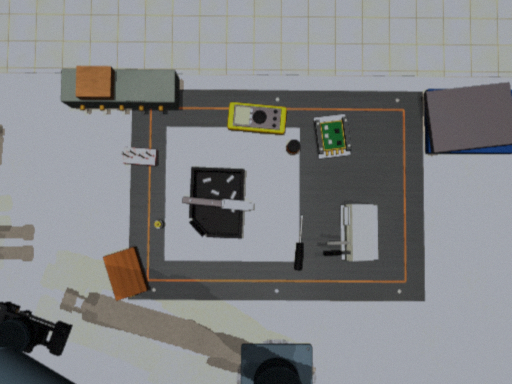

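The views show the rack at the top view's right (px 340-378, 205-260), its slots opening toward +y. The tray is at px (190-245, 168-238) with its cut corner at lower left. The spatula lies across the tray with its blade pointing to -y, at px (183-254, 203).

Create h.py:
```python
import numpy as np,cv2
from scipy.spatial.transform import Rotation as R
from workcell import bot
def cam(s): return R.from_euler('xyz',s['rotation']).as_matrix()
def ray(s,p):
    p=np.atleast_2d(p).astype(float)
    d=np.c_[(p[:,0]-s['cx'])/s['fx'],-(p[:,1]-s['cy'])/s['fy'],-np.ones(len(p))]
    return d@cam(s).T
def plane(s,p,z):
    d=ray(s,p); return s['eye']+d*((z-s['eye'][2])/d[:,2])[:,None]
def proj(s,P):
    c=(np.atleast_2d(P)-s['eye'])@cam(s)
    return np.c_[s['cx']+s['fx']*c[:,0]/-c[:,2], s['cy']-s['fy']*c[:,1]/-c[:,2]]
def two(s1,p1,s2,p2):
    d1,d2=ray(s1,p1)[0],ray(s2,p2)[0]
    A=np.c_[d1,-d2]; t=np.linalg.lstsq(A,s2['eye']-s1['eye'],rcond=None)[0]
    a,b=s1['eye']+t[0]*d1,s2['eye']+t[1]*d2
    return (a+b)/2,np.linalg.norm(a-b)
def pose():
    st=bot.state(); return st['eef_pos'],R.from_euler('xyz',st['tool_rot']).as_matrix()
def delta(P,M):  # move to pose in tool axes
    p,r=pose(); return (r.T@(np.array(P)-p)).round(4), R.from_matrix(r.T@M).as_rotvec().round(4)
```

Run:
```python
from h import *
T=np.load('pics/top.npy',allow_pickle=True).item();S=np.load('pics/scene.npy',allow_pickle=True).item()
def crop(s,x,y,w,h,k): return cv2.resize(s['img'][y:y+h,x:x+w,::-1],None,fx=k,fy=k,interpolation=cv2.INTER_CUBIC)
a=crop(T,175,160,90,90,4.4444); b=crop(T,315,190,80,80,5)
c=crop(S,255,155,100,100,4)[:200*2]; d=crop(S,115,130,90,90,4.4444)
g=lambda i:cv2.resize(i,(400,300)) if 0 else i[:300]
m=np.vstack([np.hstack([a[:300],b[50:350]]),np.hstack([c[30:330],d[20:320]])])
cv2.imwrite('pics/m1.png',m)
print(proj(T,[[0,0,0],[.5,.1,0]]),proj(S,[0,0,0]))
```

```text
[[275.30914707 378.88174702]
 [244.18467812 215.54536171]] [[241.46715861  94.32490195]]
```

View pics/m1.png

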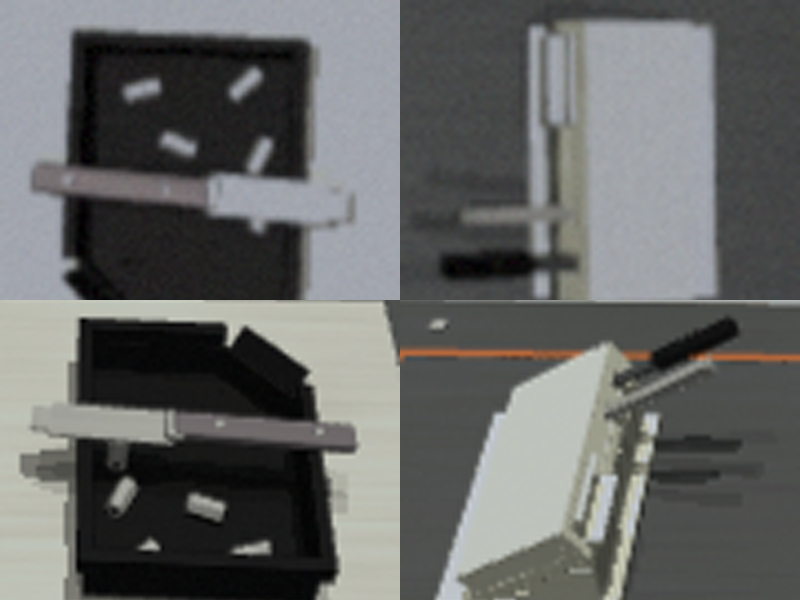

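The enlarged crops show the spatula's handle to the left, from its end at crop px (33,175) to the blade start at (208,188), and the blade tip at (355,207). Three standoffs and part of a fourth are visible in the +x half, with a fifth partly under the blade. The wide slot's mouth boss is at crop px (547-575, 35-125).

Run:
```python
from h import *
T=np.load('pics/top.npy',allow_pickle=True).item();S=np.load('pics/scene.npy',allow_pickle=True).item()
g=T['img'].max(2)
# tray
def sub(im,x0,x1,y0,y1): m=np.zeros(im.shape,bool); m[y0:y1,x0:x1]=im[y0:y1,x0:x1]; return m
m=sub(g<75,180,256,160,245).astype(np.uint8)
n,l,st,c=cv2.connectedComponentsWithStats(m); 
pts=np.argwhere(np.isin(l,[i for i in range(1,n) if st[i,4]>60]))[:,::-1].astype(np.float32)
r=cv2.minAreaRect(pts); b=plane(T,cv2.boxPoints(r),.05); print('tray',r,b.round(4).tolist(),b.mean(0).round(4),[np.linalg.norm(b[i]-b[i-1]).round(4) for i in range(4)])
# rack top
m=sub(g>140,330,395,190,275).astype(np.uint8)
n,l,st,c=cv2.connectedComponentsWithStats(m); print(st[1:].tolist())
i=1+st[1:,4].argmax(); pts=np.argwhere(l==i)[:,::-1].astype(np.float32); r=cv2.minAreaRect(pts); b=plane(T,cv2.boxPoints(r),.075)
print('rack',r,b.round(4).tolist(),[np.linalg.norm(b[i]-b[i-1]).round(4) for i in range(4)])
# spatula keypoints top crop
k=lambda u,v:(175+(u+.5)/4.4444-.5,160+(v+.5)/4.4444-.5)
P=[plane(T,k(*q),z)[0].round(4).tolist() for q,z in [((33,176),.06),((208,190),.055),((354,207),.0525)]]; print('spat',P)
for (a,z),ks in zip([(P[0],.06),(P[1],.06),(P[2],.0525)],range(3)): print(proj(S,[a]).round(1))
print((np.array([255,155+7.5])+np.array([[355,137],[172,125],[32,118]])/4).round(1))
```

```text
tray ((216.15512084960938, 202.27728271484375), (53.53688049316406, 69.06507110595703), 2.385944128036499) [[0.4372, 0.2679, 0.05], [0.6463, 0.2624, 0.05], [0.6408, 0.0999, 0.05], [0.4317, 0.1067, 0.05]] [0.539  0.1842 0.05  ] [np.float64(0.1613), np.float64(0.2091), np.float64(0.1626), np.float64(0.2093)]
[[351, 205, 27, 56, 1416], [341, 206, 3, 35, 85], [345, 207, 3, 18, 51], [349, 206, 2, 18, 20], [348, 226, 1, 10, 10], [348, 237, 1, 1, 1], [342, 244, 3, 6, 14], [342, 255, 3, 4, 11]]
rack ((364.0, 232.5), (55.0, 26.0), 90.0) [[0.5325, -0.2196, 0.075], [0.5331, -0.2973, 0.075], [0.37, -0.2962, 0.075], [0.3694, -0.2191, 0.075]] [np.float64(0.1631), np.float64(0.0777), np.float64(0.1632), np.float64(0.0772)]
spat [[0.5466, 0.2861, 0.06], [0.5382, 0.168, 0.055], [0.5276, 0.0688, 0.0525]]
[[342.4 196. ]]
[[297.2 194.1]]
[[260.  191.1]]
[[343.8 196.8]
 [298.  193.8]
 [263.  192. ]]
```

```bash
cat > sp.py <<'E'
from h import *
import sys
gx=float(sys.argv[1]); z=float(sys.argv[2])
x=np.array([-.019,-.2173,0]);x/=np.linalg.norm(x)
P=np.array([.5382,.168,0])+gx*x; P[2]=z
Z=np.array([0,0,-1.]);X=-x;M=np.c_[X,np.cross(Z,X),Z]
print(P,*delta(P,M))
E
python3 sp.py -.045 .13
```

```text
[0.5421197  0.21282896 0.13      ] [-0.4386 -0.2662  0.1084] [-1.3000e-03  1.1000e-03  1.3143e+00]
```

```bash
python3 inch.py '-.041 -.025 0 0 0 0;-.041 -.025 0 0 0 0;-.041 -.025 0 0 0 0;-.041 -.025 0 0 0 0;-.041 -.025 0 0 0 0;-.041 -.025 0 0 0 0;-.041 -.025 0 0 0 0;-.041 -.025 0 0 0 0' && python3 inch.py '0 0 0 0 0 .15;0 0 0 0 0 .15;0 0 0 0 0 .15;0 0 0 0 0 .15;0 0 0 0 0 .15;0 0 0 0 0 .15;0 0 0 0 0 .15;0 0 0 0 0 .15' ; python3 sp.py -.045 .13
```

```text
t: 0.9
eef_pos: [0.4613, 0.3113, 0.2386]
tool_rot: [-3.141, -0.0, 2.798]
force: [0.9, 0.2, -0.6]
opening: 0.998
grasp_force: 0.0
t: 1.7
eef_pos: [0.4602, 0.313, 0.2384]
tool_rot: [-3.141, 0.0, 1.592]
force: [0.0, -0.4, -0.3]
opening: 1.001
grasp_force: 0.0
[0.5421197  0.21282896 0.13      ] [-0.1018  0.0799  0.1084] [-0.0005  0.0005  0.1082]
```

```bash
python3 inch.py '0 0 0 0 0 .108;-.034 .027 .03 0 0 0;-.034 .027 .03 0 0 0;-.034 .027 .03 0 0 0;0 0 .018 0 0 0;0 0 0 0 0 0;0 0 0 0 0 0'; python3 sp.py -.045 .036
python3 - <<'E'
from h import *
s=bot.snapshot('wrist');np.save('pics/w1.npy',s,allow_pickle=True);cv2.imwrite('pics/w1.png',s['img'][:,:,::-1])
print({k:v for k,v in s.items() if k!="img"})
x=np.array([-.019,-.2173,0]);x/=np.linalg.norm(x)
for a in(-.12,0,.095):print(proj(s,np.array([.5382,.168,.055])+a*x))
E
```

```text
t: 2.4
eef_pos: [0.5287, 0.2114, 0.1355]
tool_rot: [-3.141, -0.0, 1.491]
force: [-0.3, 0.4, 0.5]
opening: 0.999
grasp_force: 0.0
[0.5421197  0.21282896 0.036     ] [0.0025 0.0133 0.0995] [-0.0009 -0.0002  0.0072]
{'fx': 285.2525744645934, 'fy': 285.2525744645934, 'cx': 251.9650453915486, 'cy': 196.9916609973369, 'eye': array([0.53593821, 0.28784028, 0.28231671]), 'rotation': array([-0.30091966,  0.00155441, -0.07942675])}
[[269.1312105  107.48275893]]
[[265.65649123 249.59472261]]
[[263.53040748 336.5490667 ]]
```

View pics/w1.png

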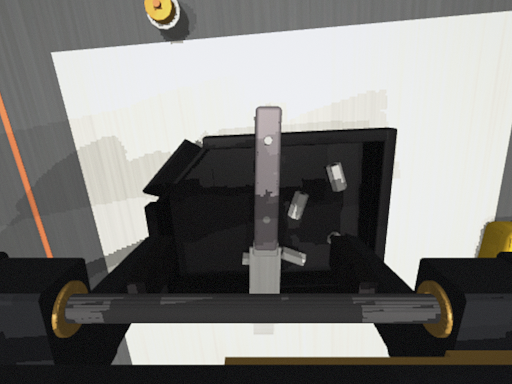

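The wrist view shows the handle end at px (267,107) and the blade joint at (264,249). Both are within 2 px of my predictions. I'll descend and grip.

```bash
python3 inch.py '.0025 .0135 .02 0 0 0;0 0 .025 0 0 0;0 0 .025 0 0 0;0 0 .02 0 0 0;0 0 .01 0 0 0;0 0 0 0 0 0';python3 sp.py -.045 .036
```

```text
t: 3.05
eef_pos: [0.5423, 0.2129, 0.0353]
tool_rot: [-3.141, -0.0, 1.491]
force: [-0.7, 0.1, -0.3]
opening: 0.994
grasp_force: 0.0
[0.5421197  0.21282896 0.036     ] [-0.0001 -0.0002 -0.0007] [-0.0008 -0.      0.0077]
```

```bash
python3 inch.py '0 0 0 0 0 0;0 0 0 0 0 0;0 0 0 0 0 0;0 0 0 0 0 0;0 0 0 0 0 0;0 0 0 0 0 0;0 0 0 0 0 0;0 0 0 0 0 0' 0 45
python3 - <<'E'
from h import *
T=np.load('pics/top.npy',allow_pickle=True).item();S=np.load('pics/scene.npy',allow_pickle=True).item()
def big(s,x,y,w,h,k): return cv2.resize(s['img'][y:y+h,x:x+w,::-1],None,fx=k,fy=k,interpolation=cv2.INTER_LANCZOS4)
m=np.hstack([big(T,336,198,44,66,9)[:594],big(S,122,136,54,80,7.4)[:592].copy() if 0 else cv2.resize(S['img'][140:206,124:168,::-1],(396,594),interpolation=cv2.INTER_LANCZOS4)])
cv2.imwrite('pics/m2.png',m);print(m.shape)
E
```

```text
t: 3.85
eef_pos: [0.5428, 0.212, 0.0354]
tool_rot: [-3.142, 0.0, 1.49]
force: [0.3, -0.9, -0.1]
opening: 0.299
grasp_force: 0.0
(594, 792, 3)
```

View pics/m2.png

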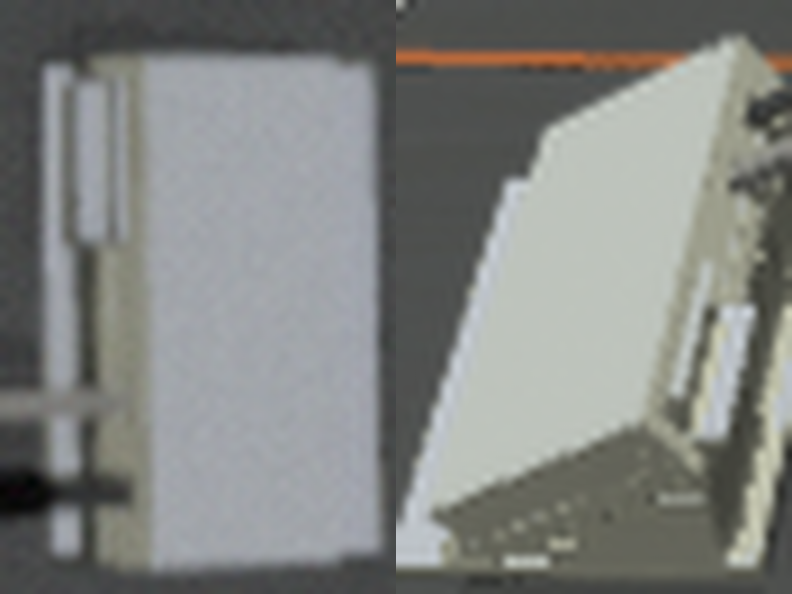

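```bash
python3 inch.py '0 0 0 0 0 0;0 0 0 0 0 0;0 0 0 0 0 0;0 0 0 0 0 0'
python3 - <<'E'
from h import *
T=np.load('pics/top.npy',allow_pickle=True).item();S=np.load('pics/scene.npy',allow_pickle=True).item()
L=lambda u,v:(336+(u+.5)/9-.5,198+(v+.5)/9-.5)
Q=lambda u,v:(124+(u-396+.5)/9-.5,140+(v+.5)/9-.5)
A,ea=two(T,L(148,55),S,Q(652,420));B,eb=two(T,L(152,567),S,Q(740,40))
print('top-front edge',A,ea,B,eb,np.linalg.norm(A-B))
y=(A-B);y[2]=0;y/=np.linalg.norm(y);print('rack y',y)
for p in[((43,65),(50,555),.008),((148,55),(152,567),.074),((377,65),(383,555),.03),((75,80),(78,242),.06)]:
    a,b=plane(T,[L(*p[0]),L(*p[1])],p[2]);print('edge',a.round(4),b.round(4),np.degrees(np.arctan2(*(a-b)[[1,0]])).round(2))
x=np.array([y[1],-y[0],0]);C=(A+B)/2
sl=C+50*1e-3*y-.007*x; sl[2]=.062
print('slot from edge',sl,'x',x)
print('lip centre rows', proj(T,[sl]), L(100,161))
for f in [((78,80),(740,305) ),((78,242),(712,440))]: print(two(T,L(*f[0]),S,Q(*f[1])))
E
```

```text
t: 4.25
eef_pos: [0.5427, 0.212, 0.0354]
tool_rot: [-3.141, 0.0, 1.49]
force: [-0.7, -0.1, 0.7]
opening: 0.214
grasp_force: 45.0
top-front edge [ 0.53584779 -0.21910682  0.07511587] 0.0068854759592555746 [ 0.36745892 -0.2223305   0.07286746] 0.002840884235071983 0.16843473327236452
rack y [0.9998168 0.0191408 0.       ]
edge [ 0.5357 -0.1994  0.008 ] [ 0.367  -0.2015  0.008 ] 0.71
edge [ 0.5366 -0.2228  0.074 ] [ 0.3678 -0.2235  0.074 ] 0.26
edge [ 0.5357 -0.3098  0.03  ] [ 0.3693 -0.3108  0.03  ] 0.34
edge [ 0.5286 -0.201   0.06  ] [ 0.4745 -0.2019  0.06  ] 0.93
slot from edge [ 0.50151021 -0.2127629   0.062     ] x [ 0.0191408 -0.9998168  0.       ]
lip centre rows [[347.9244245  215.47182941]] (346.6666666666667, 215.44444444444446)
(array([ 0.52591524, -0.18840317,  0.11402854]), np.float64(0.0076306199175232466))
(array([ 0.475631 , -0.2185339, -0.0021834]), np.float64(0.010625925388495074))
```

```bash
cat > ins.py <<'E'
from h import *
import sys
d=float(sys.argv[1]); M=np.array([.5016,-.215,.062]); tz=float(sys.argv[2]) if len(sys.argv)>2 else -.0134
a=np.radians(30); rx=np.array([.01,-1,0]); rx/=np.linalg.norm(rx)
s=rx*np.cos(a)-np.array([0,0,np.sin(a)]); ty=np.array([-rx[1],rx[0],0]); tx=-s; Rm=np.c_[tx,ty,np.cross(tx,ty)]
P=M-d*s-Rm@[-.139,0,tz]
if __name__=='__main__': print(P.round(4),*delta(P,Rm)); print(bot.state()['force'].round(1),bot.state()['grasp_force'])
E
python3 inch.py '0 0 -.015 0 0 0;0 0 -.025 0 0 0;0 0 -.035 0 0 0;0 0 -.035 0 0 0;0 0 -.03 0 0 0;0 0 0 0 0 0'; python3 ins.py .03
```

```text
t: 4.85
eef_pos: [0.5457, 0.2128, 0.1807]
tool_rot: [3.134, -0.004, 1.489]
force: [0.3, 0.1, -0.3]
opening: 0.218
grasp_force: 45.0
[ 0.5001 -0.0619  0.1349] [-0.2777 -0.0235  0.0444] [ 0.0313  0.5191 -0.0873]
[ 0.3  0.1 -0.3] 44.96333934366703
```

```bash
python3 inch.py '-.03 -.004 0 0 0 0;-.04 -.004 0 0 0 0;-.04 -.004 0 0 0 0;-.04 -.004 0 0 0 0;-.04 -.004 0 0 0 0;-.035 -.004 0 0 0 0;-.02 0 0 0 0 0;0 0 0 0 0 0';python3 inch.py '0 0 0 .008 .13 -.022;0 0 0 .008 .13 -.022;0 0 0 .008 .13 -.022;0 0 0 .008 .13 -.022;0 0 0 0 0 0;0 0 0 0 0 0'; python3 ins.py .03
```

```text
t: 5.65
eef_pos: [0.4981, -0.0338, 0.1755]
tool_rot: [-3.141, 0.001, 1.484]
force: [-0.2, -0.7, -0.5]
opening: 0.215
grasp_force: 45.0
t: 6.25
eef_pos: [0.499, -0.0297, 0.1749]
tool_rot: [-3.13, -0.519, 1.576]
force: [0.3, 0.1, -1.1]
opening: 0.208
grasp_force: 45.0
[ 0.5001 -0.0619  0.1349] [-0.0478  0.0012  0.0188] [-0.009   0.005  -0.0044]
[ 0.3  0.1 -1.1] 44.96347099542618
```

```bash
python3 inch.py '0 .001 .019 -.009 .005 -.004;-.022 0 0 0 0 0;-.02 0 0 0 0 0;-.006 0 0 0 0 0;0 0 0 0 0 0;0 0 0 0 0 0'; python3 ins.py .03
python3 - <<'E'
from h import *
from ins import Rm,M
p,r=pose()
ims=[]
for n,(x0,y0) in dict(top=(300,190),scene=(135,125)).items():
    s=bot.snapshot(n);np.save(f'pics/{n}2.npy',s,allow_pickle=True)
    ims.append(cv2.resize(s['img'][y0:y0+66,x0:x0+44 if 0 else x0+44,::-1],(396,594),interpolation=cv2.INTER_LANCZOS4))
    tip=p+r@[-.139,0,-.0134]; og=p+r@[-.044,0,-.0134]
    print(n,((proj(s,[tip,og,M])-[x0,y0]+.5)*9).round(0))
cv2.imwrite('pics/m3.png',np.hstack(ims))
E
```

```text
t: 6.85
eef_pos: [0.5007, -0.0603, 0.1355]
tool_rot: [3.139, -0.526, 1.585]
force: [0.1, -0.6, -1.1]
opening: 0.211
grasp_force: 45.0
[ 0.5001 -0.0619  0.1349] [-0.0017 -0.0006 -0.0002] [ 0.0004 -0.0021  0.0035]
[ 0.1 -0.6 -1.1] 44.963637962937355Traceback (most recent call last):
  File "<stdin>", line 2, in <module>
  File "ins.py", line 3, in <module>
    d=float(sys.argv[1]); M=np.array([.5016,-.215,.062]); tz=float(sys.argv[2]) if len(sys.argv)>2 else -.0134
            ~~~~~~~~^^^
IndexError: list index out of range
```

Run:
```python
from h import *
M=np.array([.5016,-.215,.062])
p,r=pose()
ims=[]
for n,(x0,y0) in dict(top=(322,190),scene=(135,125)).items():
    s=bot.snapshot(n);np.save(f'pics/{n}2.npy',s,allow_pickle=True)
    ims.append(cv2.resize(s['img'][y0:y0+66,x0:x0+44,::-1],(396,594),interpolation=cv2.INTER_LANCZOS4))
    tip=p+r@[-.139,0,-.0134]; og=p+r@[-.044,0,-.0134]
    print(n,((proj(s,[tip,og,M])-[x0,y0]+.5)*9).round(0).tolist())
cv2.imwrite('pics/m3.png',np.hstack(ims))
```

```text
top [[170.0, 230.0], [-61.0, 228.0], [245.0, 234.0]]
scene [[273.0, 468.0], [530.0, 356.0], [191.0, 500.0]]
```

View pics/m3.png

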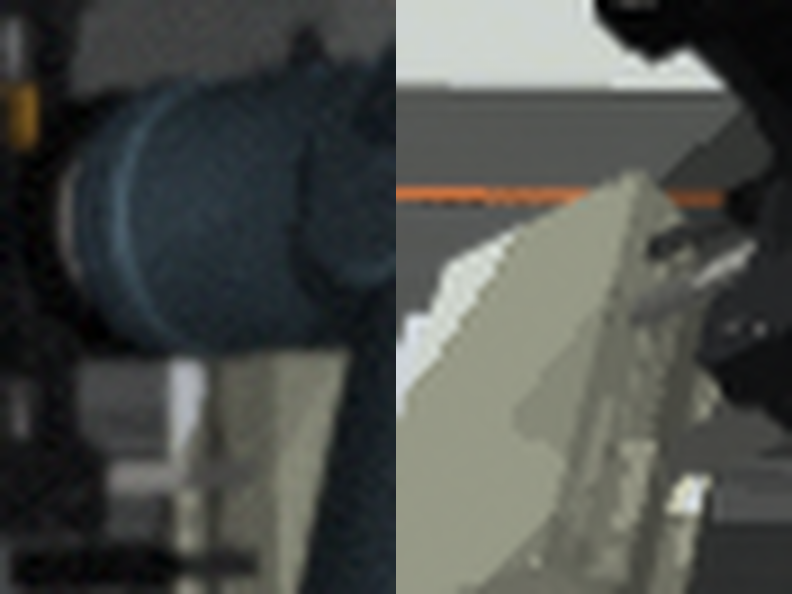

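The top view is blocked by the arm. In the scene view the blade area is in shadow and can't be told apart, so I'll take a brighter, wider crop plus the wrist view.

Run:
```python
from h import *
s=np.load('pics/scene2.npy',allow_pickle=True).item(); w=bot.snapshot('wrist');np.save('pics/w2.npy',w,allow_pickle=True)
p,r=pose()
x0,y0=138,135
im=s['img'][y0:y0+75,x0:x0+100,::-1]; im=(255*(im/255.)**.5).astype(np.uint8); im=cv2.resize(im,(800,600),interpolation=cv2.INTER_CUBIC)
Q=[p+r@np.array([a,b,-.0134]) for a in(-.139,-.044) for b in(-.014,.014)]
q=((proj(s,Q)-[x0,y0]+.5)*8); print(q.round().tolist(),((proj(s,[p])-[x0,y0]+.5)*8).round())
for a in q: cv2.circle(im,tuple(int(v) for v in a),3,(0,0,255),-1)
wi=cv2.resize(w['img'][:,:,::-1],(267,200)); im[:200,533:]=wi
cv2.imwrite('pics/m4.png',im)
```

```text
[[223.0, 306.0], [209.0, 367.0], [450.0, 206.0], [440.0, 267.0]] [[581. 214.]]
```

View pics/m4.png

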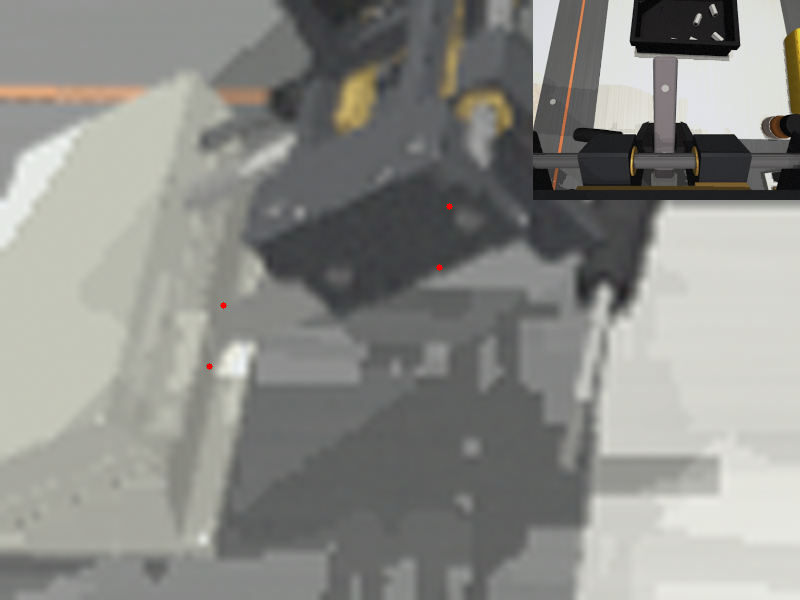

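The blade shows as a grey sliver near (215-350, 285-340), roughly at the predicted tip dots. I'll check its lower edge numerically, and the handle in the wrist view.

Run:
```python
from h import *
a=np.load('pics/scene.npy',allow_pickle=True).item()['img'].astype(int)
s=np.load('pics/scene2.npy',allow_pickle=True).item(); b=s['img'].astype(int)
print('rows 168..184; cols 160..182'); 
for y in range(166,186): print(y,' '.join('%3d'%b[y,x].sum().__floordiv__(3) for x in range(160,184)))
p,r=pose()
w=np.load('pics/w2.npy',allow_pickle=True).item()
for q in [(.076,0,-.0246),(.076,0,-.0146),(.076,.01,-.0246),(.076,-.01,-.0246),(-.044,0,-.0246)]: print(q,proj(w,[p+r@np.array(q)]).round(1).tolist())
g=w['img'].astype(int)
print('row130',[(x,int(g[130,x].mean())) for x in range(225,285,2)]); print('col256',[(y,int(g[y,254].mean())) for y in range(95,125)])
w1=np.load('pics/w1.npy',allow_pickle=True).item()
```

```text
rows 168..184; cols 160..182
166 103 114  99 101 100  69  70  71  80  67  25  17  17  16  17  18  17  17  16  17  18  15  16  17
167 103 118 104 100  83  71  70  72  92 106  70  16  17  16  17  16  18  17  17  18  18  18  17  17
168 103 110 103 100  94  71  71  73 100 108 119  26  17  15  16  17  17  17  18  25  23  25  17  16
169 104 104 102  97  78  70  71  76 107 111 101  60  25  22  22  21  17  16  22  38  36  34  17  16
170 114 100 101 100  78  70  71  82 110 131  70  70  58  48  47  45  21  16  18  24  29  24  14  17
171 111 103 101  84  70  71  72  82 103  98  70  70  69  70  71  69  47  25  16  16  18  17  15  16
172 111 103 105  94  70  71  72  79  72  70  70  69  71  70  71  71  71  58  26  15  16  18  16  18
173 110 108 106  89  70  71  71  71  71  70  70  71  71  71  71  70  71  70  54  21  19  20  24  33
174 137 138 138 132  71  71  71  72  72  71  71  71  71  70  71  71  68  58  51  39  28  34  46  46
175 135 138 137 116  71  71  71  72  72  71  71  70  72  71  71  60  50  50  50  51  50  46  46  46
176 109 138 136 101  80  71  71  72  71  70  70  72  73  74  75  75  75
[... 1139 characters left out ...]
), (227, 227), (229, 212), (231, 69), (233, 102), (235, 117), (237, 128), (239, 126), (241, 125), (243, 127), (245, 127), (247, 125), (249, 126), (251, 127), (253, 128), (255, 126), (257, 126), (259, 126), (261, 128), (263, 127), (265, 126), (267, 126), (269, 126), (271, 122), (273, 108), (275, 95), (277, 182), (279, 227), (281, 225), (283, 226)]
col256 [(95, 11), (96, 10), (97, 12), (98, 10), (99, 11), (100, 3), (101, 12), (102, 7), (103, 76), (104, 105), (105, 110), (106, 135), (107, 149), (108, 128), (109, 112), (110, 121), (111, 131), (112, 131), (113, 130), (114, 127), (115, 127), (116, 128), (117, 120), (118, 120), (119, 127), (120, 125), (121, 125), (122, 126), (123, 127), (124, 126)]
```

```bash
python3 inch.py '-.012 -.0006 0 0 -.002 .003;-.012 0 0 0 0 0;-.01 0 0 0 0 0;0 0 0 0 0 0;0 0 0 0 0 0'; python3 ins.py 0; python3 inch.py '-.007 0 0 0 0 0;-.007 0 0 0 0 0;-.007 0 0 0 0 0;0 0 0 0 0 0'; python3 ins.py -.02
```

```text
t: 7.5
eef_pos: [0.4998, -0.0921, 0.1175]
tool_rot: [-3.141, -0.524, 1.577]
force: [0.0, -0.1, -1.2]
opening: 0.211
grasp_force: 45.0
[ 0.5003 -0.0879  0.1199] [0.0048 0.0005 0.    ] [ 0.0012 -0.0005 -0.0032]
[ 0.  -0.1 -1.2] 44.96352508664131
t: 7.9
eef_pos: [0.4999, -0.1112, 0.1068]
tool_rot: [-3.141, -0.523, 1.577]
force: [-1.0, 0.3, -1.2]
opening: 0.211
grasp_force: 45.0
[ 0.5005 -0.1052  0.1099] [0.0067 0.0006 0.0002] [ 0.0014  0.0006 -0.0035]
[-1.   0.3 -1.2] 44.963513910770416
```

```bash
python3 inch.py '-.009 .0004 0 0 0 0;-.009 0 0 0 0 0;-.009 0 0 0 0 0;-.006 0 0 0 0 0;0 0 0 0 0 0'; python3 ins.py -.07
```

```text
t: 8.4
eef_pos: [0.5004, -0.1396, 0.0902]
tool_rot: [-3.141, -0.523, 1.577]
force: [0.6, -0.6, -0.8]
opening: 0.21
grasp_force: 45.0
[ 0.5009 -0.1485  0.0849] [-0.0104  0.0005  0.0001] [ 0.0013  0.0003 -0.0036]
[ 0.6 -0.6 -0.8] 44.96357001364231
```

Nearly home with no contact force. I'll push gently to the end stop.

```bash
python3 inch.py '-.004 0 0 0 0 0;-.003 0 0 0 0 0;-.002 0 0 0 0 0;0 0 0 0 0 0'; python3 ins.py -.07; python3 inch.py '-.002 0 0 0 0 0;-.002 0 0 0 0 0;0 0 0 0 0 0'; python3 ins.py -.07
```

```text
t: 8.8
eef_pos: [0.5008, -0.1465, 0.0863]
tool_rot: [3.141, -0.524, 1.578]
force: [0.2, 0.2, -1.1]
opening: 0.221
grasp_force: 45.0
[ 0.5009 -0.1485  0.0849] [-0.0024  0.0001  0.0002] [ 0.0014 -0.     -0.0022]
[ 0.2  0.2 -1.1] 44.963677525520325
t: 9.1
eef_pos: [0.5008, -0.15, 0.0842]
tool_rot: [3.142, -0.524, 1.578]
force: [0.4, 0.6, -1.7]
opening: 0.214
grasp_force: 45.0
[ 0.5009 -0.1485  0.0849] [0.0016 0.0002 0.0001] [ 0.0013  0.     -0.0022]
[ 0.4  0.6 -1.7] 44.96343322098255
```

```bash
python3 inch.py '-.002 0 0 0 0 0;0 0 0 0 0 0'; python3 ins.py -.075;python3 inch.py '-.002 0 0 0 0 0;0 0 0 0 0 0'; python3 ins.py -.075
```

```text
t: 9.3
eef_pos: [0.5008, -0.1518, 0.0832]
tool_rot: [3.142, -0.524, 1.578]
force: [0.5, 0.3, -0.0]
opening: 0.214
grasp_force: 45.0
[ 0.501  -0.1529  0.0824] [-0.0014  0.0002  0.0002] [ 0.0013  0.     -0.0022]
[ 0.5  0.3 -0. ] 44.96334984898567
t: 9.5
eef_pos: [0.5008, -0.1525, 0.0825]
tool_rot: [-3.141, -0.525, 1.579]
force: [-0.5, 1.3, 0.5]
opening: 0.215
grasp_force: 45.0
[ 0.501  -0.1529  0.0824] [-0.0003  0.0002 -0.0001] [ 0.0008 -0.0016 -0.0017]
[-0.5  1.3  0.5] 44.962795078754425
```

```bash
python3 inch.py '-.002 0 0 0 0 0;0 0 0 0 0 0'; python3 ins.py -.075;python3 inch.py '-.002 0 0 0 0 0;0 0 0 0 0 0'; python3 ins.py -.075
```

```text
t: 9.7
eef_pos: [0.5009, -0.1523, 0.0819]
tool_rot: [-3.141, -0.529, 1.58]
force: [0.7, 6.8, 3.9]
opening: 0.214
grasp_force: 45.0
[ 0.501  -0.1529  0.0824] [-0.0003  0.0001 -0.0007] [-0.0002 -0.005  -0.0005]
[0.7 6.8 3.9] 44.96808975934982
t: 9.9
eef_pos: [0.5009, -0.152, 0.0814]
tool_rot: [-3.141, -0.532, 1.582]
force: [-0.5, 11.2, 6.5]
opening: 0.215
grasp_force: 45.0
[ 0.501  -0.1529  0.0824] [-0.0002  0.0001 -0.0013] [-0.0013 -0.0085  0.0006]
[-0.5 11.2  6.5] 44.9769251793623
```

```bash
python3 inch.py '.003 0 0 0 0 0;0 0 0 0 0 0'; python3 ins.py -.075;python3 inch.py '0 0 0 0 0 0;0 0 0 0 0 0;0 0 0 0 0 0;0 0 0 0 0 0' .6; python3 inch.py '0 0 -.01 0 0 0;0 0 -.02 0 0 0;0 0 -.03 0 0 0;0 0 -.03 0 0 0;0 0 -.03 0 0 0;0 0 0 0 0 0'
```

```text
t: 10.1
eef_pos: [0.5009, -0.1525, 0.0823]
tool_rot: [3.141, -0.526, 1.58]
force: [-1.8, 5.0, 3.2]
opening: 0.21
grasp_force: 45.0
[ 0.501  -0.1529  0.0824] [-0.0003  0.     -0.0002] [ 0.0006 -0.0026 -0.0009]
[-1.8  5.   3.2] 44.966986924409866
t: 10.5
eef_pos: [0.5008, -0.1549, 0.0817]
tool_rot: [3.141, -0.523, 1.578]
force: [0.3, 0.3, -1.3]
opening: 0.553
grasp_force: 0.0
t: 11.1
eef_pos: [0.5026, -0.2185, 0.1894]
tool_rot: [3.135, -0.518, 1.578]
force: [0.3, -0.2, 0.4]
opening: 0.6
grasp_force: 0.0
```

```bash
python3 inch.py '0 0 0 0 -.13 0;0 0 0 0 -.13 0;0 0 0 0 -.13 0;0 0 0 0 -.13 0;0 0 0 0 0 0' .5
cat > tr.py <<'E'
from h import *
import sys
C=np.array([.539,.1842,0]); yaw=np.radians(-1.7)
import os
if os.path.exists('tray.npy'): C[0],C[1],yaw=np.load('tray.npy')
Rt=R.from_euler('z',yaw).as_matrix()
G=np.array([.101,-.040]); 
Z=np.array([0,0,-1.]);Y=Rt[:,0];M=np.c_[np.cross(Y,Z),Y,Z]
if __name__=='__main__':
    P=C+Rt@[*G,float(sys.argv[1])]; print(P.round(4),*delta(P,M))
E
python3 tr.py .13
```

```text
t: 11.6
eef_pos: [0.5025, -0.2082, 0.1856]
tool_rot: [3.142, -0.005, 1.588]
force: [0.2, 1.7, 0.0]
opening: 0.499
grasp_force: 0.0
[0.6388 0.1412 0.13  ] [0.3467 0.1423 0.0573] [-0.0001 -0.0048  0.047 ]
```

```bash
python3 inch.py '.035 .018 0 0 0 0;.045 .018 0 0 0 0;.045 .018 0 0 0 0;.045 .018 0 0 0 0;.045 .018 0 0 0 0;.045 .018 0 0 0 0;.045 .018 0 0 0 0;.03 .01 0 0 -.0048 .047'; python3 inch.py '0 0 0 0 0 0'; python3 tr.py .13
python3 - <<'E'
from h import *
T=bot.snapshot('top');S=bot.snapshot('scene');W=bot.snapshot('wrist')
for n,s in zip('TSW',(T,S,W)): np.save(f'pics/{n}3.npy',s,allow_pickle=True)
f=lambda i,w,h:cv2.resize((255*(i[:,:,::-1]/255.)**.7).astype(np.uint8),(w,h),interpolation=cv2.INTER_CUBIC)
a=f(T['img'][190:265,315:390],400,400)[:300]; a=f(T['img'][192:252,310:390],400,300)
b=f(S['img'][130:206,115:216],400,300); c=f(T['img'][160:250,150:270],400,300); d=f(W['img'],400,300)
cv2.imwrite('pics/m5.png',np.vstack([np.hstack([a,b]),np.hstack([c,d])]))
E
```

```text
t: 12.4
eef_pos: [0.6356, 0.1243, 0.1864]
tool_rot: [-3.139, -0.002, 1.532]
force: [0.7, 0.5, -0.7]
opening: 0.501
grasp_force: 0.0
t: 12.5
eef_pos: [0.6353, 0.1273, 0.1859]
tool_rot: [-3.139, -0.004, 1.537]
force: [0.2, 0.6, -0.5]
opening: 0.497
grasp_force: 0.0
[0.6388 0.1412 0.13  ] [0.0138 0.0031 0.056 ] [-0.0023 -0.0035 -0.0044]
```

View pics/m5.png

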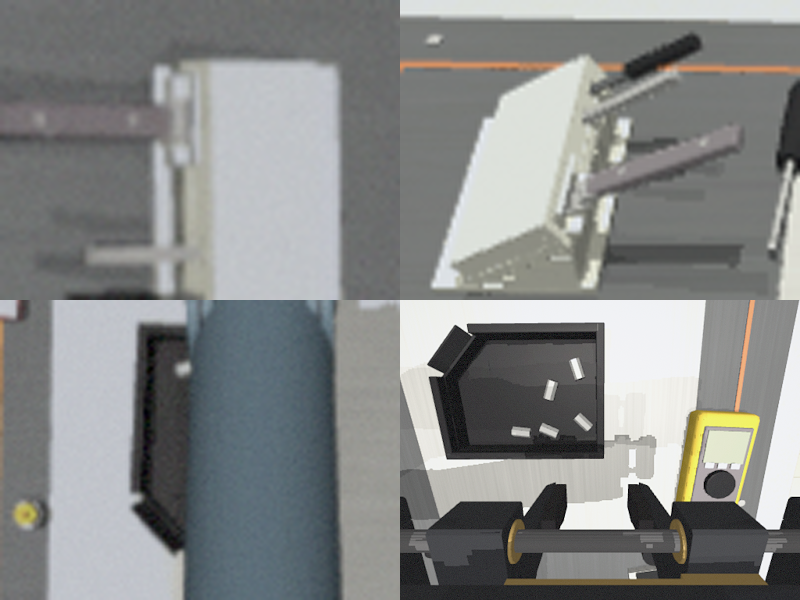

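The spatula is seated in the wide slot with only a short stretch of blade outside the mouth, and it has been released. The wrist view shows the tray with all five standoffs inside: top-right rim corner at px (603,322), bottom-right at (603,458), bottom-left at (445,458).

Run:
```python
from h import *
from tr import C,Rt
W=np.load('pics/W3.npy',allow_pickle=True).item();T=np.load('pics/T3.npy',allow_pickle=True).item()
print(W['eye'])
px=[((u-400+.5)*1.28-.5,(v-300+.5)*1.28-.5) for u,v in[(603,322),(604,458),(446,458)]]
print(plane(W,px,.05).round(4).tolist())
q=np.array([C+Rt@[.106,.081,.05],C+Rt@[.106,-.081,.05],C+Rt@[-.106,-.081,.05]]);print(q.round(4).tolist(),proj(W,q).round(1).tolist(),np.round(px,1).tolist())
# refined edges in wrist: dark mask
g=W['img'].max(2)
for r in (60,100,140,180): print('row',r,[x for x in range(200,300) if g[r,x]<90][-1])
for c in (100,140,180,220): 
    col=[y for y in range(20,235) if g[y,c]<60]; print('col',c,col[0],col[-1])
# top image left edge
t=T['img'].max(2)
for r in (175,185,195,205): print('top row',r,[x for x in range(180,210) if t[r,x]<80][:1])
print('top col',[ (c,[y for y in range(155,185) if t[y,c]<80][:1]) for c in(195,200,204)])
print(plane(T,[(190,190)],.05),[proj(T,[C+Rt@[a,.081,.05]]).round(1).tolist() for a in(0.,.106)])
```

```text
[0.63901754 0.19735753 0.33298778]
[[0.6478, 0.264, 0.05], [0.6442, 0.1031, 0.05], [0.4326, 0.1111, 0.05]]
[[0.6474, 0.262, 0.05], [0.6426, 0.1001, 0.05], [0.4306, 0.1064, 0.05]] [[259.5, 30.8], [259.7, 205.1], [58.3, 206.7]] [[260.0, 28.3], [261.3, 202.4], [59.0, 202.4]]
row 60 260
row 100 260
row 140 260
row 180 261
col 100 31 203
col 140 31 202
col 180 30 202
col 220 30 202
top row 175 [191]
top row 185 [191]
top row 195 [190]
top row 205 [190]
top col [(195, [167]), (200, [168]), (204, [168])]
[[0.57518787 0.26390731 0.05      ]] [[[189.4, 201.1]], [[191.0, 166.3]]]
```

```bash
python3 -c "
import numpy as np;np.save('tray.npy',[.540,.1855,np.radians(-1.7)])"; python3 tr.py .023; python3 inch.py '.015 .004 .03 -.002 -.003 -.004;0 0 .03 0 0 0;0 0 .03 0 0 0;0 0 .03 0 0 0;0 0 0 0 0 0';python3 tr.py .023
```

```text
[0.6398 0.1425 0.023 ] [0.0238 0.0045 0.1635] [-0.0018  0.0015 -0.0119]
t: 13.15
eef_pos: [0.6363, 0.1328, 0.0632]
tool_rot: [-3.136, 0.007, 1.532]
force: [-0.5, -0.6, -0.6]
opening: 0.499
grasp_force: 0.0
[0.6398 0.1425 0.023 ] [0.0101 0.0033 0.0402] [-0.0058  0.0066 -0.009 ]
```

```bash
python3 inch.py '.01 .003 0 -.006 .0066 -.009;0 0 .015 0 0 0;0 0 .015 0 0 0;0 0 .01 0 0 0;0 0 0 0 0 0';python3 tr.py .023; python3 inch.py '0 0 0 0 0 0;0 0 0 0 0 0;0 0 0 0 0 0;0 0 0 0 0 0;0 0 0 0 0 0;0 0 0 0 0 0;0 0 0 0 0 0;0 0 0 0 0 0' 0 55;python3 tr.py .023
```

```text
t: 13.65
eef_pos: [0.6418, 0.1459, 0.0251]
tool_rot: [3.137, -0.002, 1.544]
force: [-0.3, -0.1, -0.2]
opening: 0.497
grasp_force: 0.0
[0.6398 0.1425 0.023 ] [-0.0034 -0.0019  0.0021] [ 0.005  -0.0015  0.0033]
t: 14.45
eef_pos: [0.6428, 0.1465, 0.0272]
tool_rot: [3.134, -0.003, 1.545]
force: [-2.8, -0.3, 4.8]
opening: 0.108
grasp_force: 55.0
[0.6398 0.1425 0.023 ] [-0.0041 -0.0029  0.0041] [ 0.0071 -0.0028  0.0035]
```

```bash
cat > tip.py <<'E'
from h import *
import sys
th=float(sys.argv[1])
C=np.array([.5415,.1855,0]);Rt=R.from_euler('z',np.radians(-1.7)).as_matrix()
a=-Rt@np.array([1,1,0])/2**.5; piv=C+Rt@[-.075,.05,0]
p,r=pose()
print('row',(r.T@((R.from_rotvec(a*th).as_matrix()-np.eye(3))@(p-piv))).round(4),(r.T@a*th).round(4))
M0=R.from_euler('xyz',[3.134,-.003,1.545]); print('turned',(R.from_matrix(r)*M0.inv()).as_rotvec()@a, 'r',np.linalg.norm(np.cross(p-piv,a)), (p-piv)@a, bot.state()['force'].round(1))
E
python3 tip.py .03
```

```text
row [ 0.0007 -0.0006 -0.0056] [-0.0211 -0.0213 -0.0002]
turned -0.00017704237753369937 r 0.18817477419204046 -0.06464224662405284 [-2.8 -0.3  4.8]
```

```bash
python3 inch.py '.0007 -.0006 -.0056 -.0211 -.0213 0;.0007 -.0006 -.0056 -.0211 -.0213 0;.0007 -.0006 -.0056 -.0211 -.0213 0;.0007 -.0006 -.0056 -.0211 -.0213 0;0 0 0 0 0 0'; python3 tip.py .03
```

```text
t: 14.95
eef_pos: [0.6402, 0.1511, 0.0495]
tool_rot: [3.047, 0.083, 1.542]
force: [-0.2, 0.2, -0.8]
opening: 0.107
grasp_force: 55.0
row [ 0.0007 -0.0006 -0.0056] [-0.0211 -0.0213 -0.0003]
turned 0.12163456237825182 r 0.1877228424208193 -0.06592003408801855 [-0.2  0.2 -0.8]
```

```bash
python3 inch.py '.0007 -.0006 -.0056 -.0211 -.0213 0;.0007 -.0006 -.0056 -.0211 -.0213 0;.0007 -.0006 -.0056 -.0211 -.0213 0;.0007 -.0006 -.0056 -.0211 -.0213 0;.0007 -.0006 -.0056 -.0211 -.0213 0;.0007 -.0006 -.0056 -.0211 -.0213 0;.0007 -.0006 -.0056 -.0211 -.0213 0;0 0 0 0 0 0'; python3 tip.py .03
```

```text
t: 15.75
eef_pos: [0.6303, 0.1617, 0.086]
tool_rot: [2.897, 0.229, 1.517]
force: [0.7, 0.1, -0.1]
opening: 0.108
grasp_force: 55.0
row [ 0.0007 -0.0006 -0.0056] [-0.0212 -0.0213 -0.0002]
turned 0.3308263659348385 r 0.18749719763984396 -0.06591714689577502 [ 0.7  0.1 -0.1]
```

```bash
python3 inch.py '.0007 -.0006 -.0056 -.0211 -.0213 0;.0007 -.0006 -.0056 -.0211 -.0213 0;.0007 -.0006 -.0056 -.0211 -.0213 0;.0007 -.0006 -.0056 -.0211 -.0213 0;.0007 -.0006 -.0056 -.0211 -.0213 0;.0007 -.0006 -.0056 -.0211 -.0213 0;.0007 -.0006 -.0056 -.0211 -.0213 0;.0007 -.0006 -.0056 -.0211 -.0213 0'; python3 tip.py .03; python3 inch.py '.0007 -.0006 -.0056 -.0211 -.0213 0;.0007 -.0006 -.0056 -.0211 -.0213 0;0 0 0 0 0 0;0 0 0 0 0 0;0 0 0 0 0 0;0 0 0 0 0 0;0 0 0 0 0 0;0 0 0 0 0 0'; python3 tip.py .03
python3 - <<'E'
from h import *
T=bot.snapshot('top');S=bot.snapshot('scene');W=bot.snapshot('wrist')
for n,s in zip('TSW',(T,S,W)): np.save(f'pics/{n}4.npy',s,allow_pickle=True)
f=lambda i,w,h:cv2.resize((255*(i[:,:,::-1]/255.)**.7).astype(np.uint8),(w,h),interpolation=cv2.INTER_CUBIC)
a=f(T['img'][160:250,150:270],400,300); b=f(S['img'][130:265,220:400],400,300); c=f(S['img'],400,300); d=f(W['img'],400,300)
cv2.imwrite('pics/m6.png',np.vstack([np.hstack([a,b]),np.hstack([c,d])]))
E
```

```text
t: 16.55
eef_pos: [0.6134, 0.1788, 0.1235]
tool_rot: [2.709, 0.39, 1.455]
force: [0.1, -0.5, -0.1]
opening: 0.108
grasp_force: 55.0
row [ 0.0006 -0.0006 -0.0056] [-0.0212 -0.0212 -0.0002]
turned 0.5710008072371594 r 0.18863496491455356 -0.06542731957568346 [ 0.1 -0.5 -0.1]
t: 17.35
eef_pos: [0.6074, 0.1849, 0.1315]
tool_rot: [2.66, 0.428, 1.435]
force: [-0.7, 0.0, 0.2]
opening: 0.106
grasp_force: 55.0
row [ 0.0006 -0.0006 -0.0056] [-0.0212 -0.0212 -0.0001]
turned 0.6297055222318259 r 0.18777501435549712 -0.06524390073127538 [-0.7  0.   0.2]
```

View pics/m6.png

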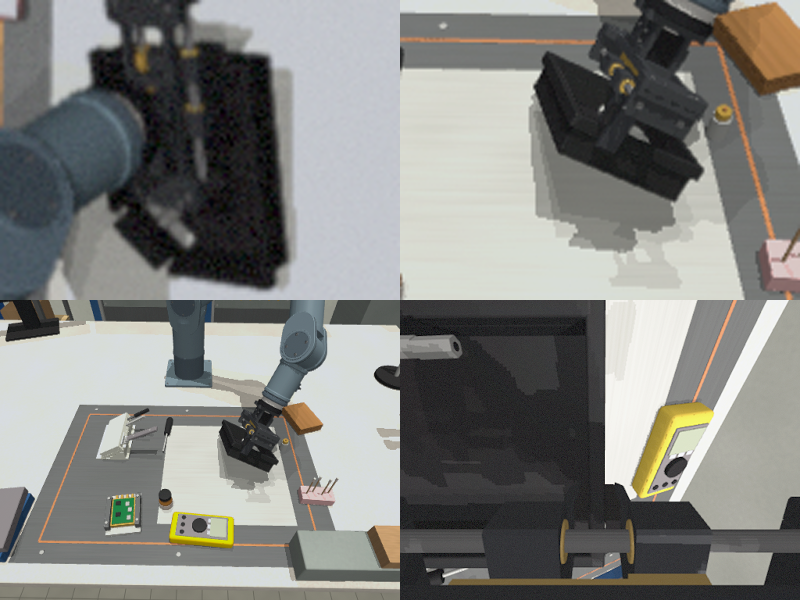

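The tray is tipped about 36°, held firmly, with nothing spilled on the bench. The top view shows standoffs by the cut corner at pane px (165-190, 205-245). The wrist view shows one at (400-460, 345). I'll map both to the tray frame.

```bash
cat > so.py <<'E'
from h import *
import sys
th=float(sys.argv[1])
C=np.array([.5415,.1855,0]);Rt=R.from_euler('z',np.radians(-1.7)).as_matrix()
a=-Rt@np.array([1,1,0])/2**.5; piv=C+Rt@[-.075,.05,0]
E=R.from_rotvec(a*th).as_matrix(); RT=E@Rt; O=piv+E@(C-piv)
def tofloor(s,p,z):
    d=ray(s,p)@RT; e=(s['eye']-O)@RT; return (e+d*((z-e[2])/d[:,2])[:,None])[:,:2]*1e3
k=sys.argv[2]
T=np.load(f'pics/T{k}.npy',allow_pickle=True).item();W=np.load(f'pics/W{k}.npy',allow_pickle=True).item()
for n,s in(('top',T),('wrist',W)):
    g=s['img'].min(2); h,w=g.shape; poly=O+np.array([[-.094,.022,.012],[-.047,.069,.012],[.094,.069,.012],[.094,-.069,.012],[-.094,-.069,.012]])@RT.T
    m=np.zeros_like(g); cv2.fillPoly(m,[proj(s,poly).round().astype(int)],1)
    nn,l,st,c=cv2.connectedComponentsWithStats(((g>(60 if n=='top' else 75))&(m>0)).astype(np.uint8))
    for i in range(1,nn):
        if st[i,4]>=(4 if n=='top' else 60): print(n,st[i].tolist(),c[i].round(1),tofloor(s,[c[i]],.012).round(0),s['img'][l==i].mean(0).round())
    print(n,'spout px',proj(s,O+RT@[-.072,.047,.012]).round(), 'cut ends', proj(s,poly[:2]).round().tolist())
E
python3 so.py .63 4
```

```text
top [195, 222, 3, 2, 5] [196.2 222.4] [[-60.  54.]] [69. 70. 68.]
top [199, 224, 9, 10, 36] [203.4 229. ] [[-79.  31.]] [82. 81. 79.]
top spout px [[199. 226.]] cut ends [[206.0, 234.0], [192.0, 218.0]]
wrist [0, 52, 73, 23, 1091] [32.5 60.3] [[-9. 65.]] [111. 110. 107.]
wrist spout px [[-78.  97.]] cut ends [[-103.0, 145.0], [-44.0, 52.0]]
```

One standoff still lies along the +y wall, at tray x of about -9 to +10 mm. I'll tip a little further with small rocking so it slides on.

```bash
cat > look.sh <<'E'
python3 - <<'E'
from h import *
for n,k in(('top','T'),('wrist','W'),('scene','S')): np.save(f'pics/{k}$1.npy',bot.snapshot(n),allow_pickle=True)
E
python3 so.py $2 $1
E
python3 inch.py '.001 -.001 -.0093 -.035 -.0355 0;.0007 -.0006 -.0056 -.0211 -.0213 0;-.001 .001 .0093 .035 .0355 0;.001 -.001 -.0093 -.035 -.0355 0;-.001 .001 .0093 .035 .0355 0;.001 -.001 -.0093 -.035 -.0355 0;0 0 0 0 0 0;0 0 0 0 0 0'; python3 tip.py .03; bash look.sh 5 .71
```

```text
t: 18.3
eef_pos: [0.6007, 0.1929, 0.1429]
tool_rot: [2.589, 0.478, 1.405]
force: [0.6, -0.4, 0.8]
opening: 0.106
grasp_force: 55.0
row [ 0.0007 -0.0006 -0.0056] [-0.0212 -0.0212 -0.0002]
turned 0.7103362344639708 r 0.18897142583997217 -0.06589266046117918 [ 0.6 -0.4  0.8]
top [199, 226, 10, 8, 39] [204.  229.5] [[-79.  27.]] [104. 104. 101.]
top spout px [[198. 226.]] cut ends [[206.0, 234.0], [191.0, 218.0]]
wrist [0, 51, 66, 16, 1042] [32.1 58.5] [[-8. 65.]] [105. 104. 101.]
wrist spout px [[-80.  96.]] cut ends [[-105.0, 144.0], [-46.0, 51.0]]
```

```bash
cat > roll.py <<'E'
from h import *
import sys
th,dr,ro=map(float,sys.argv[1:4])   # ro: roll already done
C=np.array([.5415,.1855,0]);Rt=R.from_euler('z',np.radians(-1.7)).as_matrix()
a=-Rt@np.array([1,1,0])/2**.5; piv=C+Rt@[-.075,.05,0]
E=R.from_rotvec(a*th).as_matrix(); RT=E@Rt; O=piv+E@(C-piv)
Q=O+RT@[-.1,.025,0]; ax=RT@np.array([1,-1,0])/2**.5
p,r=pose()
print((r.T@((R.from_rotvec(ax*dr).as_matrix()-np.eye(3))@(p-Q))).round(4),(r.T@ax*dr).round(4))
E
python3 roll.py .71 .05 0; python3 roll.py .71 .08 0
```

```text
[-0.0011 -0.001  -0.005 ] [-0.0353  0.0354  0.0001]
[-0.0018 -0.0017 -0.008 ] [-0.0565  0.0566  0.0002]
```

```bash
python3 inch.py '-.0011 -.001 -.005 -.0353 .0354 0;-.0011 -.001 -.005 -.0353 .0354 0;-.0011 -.001 -.005 -.0353 .0354 0;-.0011 -.001 -.005 -.0353 .0354 0;-.0011 -.001 -.005 -.0353 .0354 0;0 0 0 0 0 0;0 0 0 0 0 0'
cat > wl.py <<'E'
from h import *
import sys
W=bot.snapshot('wrist');np.save(f'pics/W{sys.argv[1]}.npy',W,allow_pickle=True)
g=W['img'].min(2); nn,l,st,c=cv2.connectedComponentsWithStats(((g>75)[:200,:200]).astype(np.uint8))
print([(st[i].tolist(),c[i].round(0).tolist()) for i in range(1,nn) if st[i,4]>40],bot.state()['force'].round(1))
E
python3 wl.py 6
```

```text
t: 19.15
eef_pos: [0.5828, 0.1984, 0.1617]
tool_rot: [2.458, 0.333, 1.516]
force: [-0.4, -0.3, -2.9]
opening: 0.104
grasp_force: 55.2
[([0, 45, 79, 33, 2208], [37.0, 60.0])] [-0.6 -0.1 -3.4]
```

```bash
python3 inch.py '0 .008 0 0 0 0;0 -.008 0 0 0 0;0 .008 0 0 0 0;0 -.008 0 0 0 0;0 .008 0 0 0 0;0 -.008 0 0 0 0;0 0 0 0 0 0;0 0 0 0 0 0'; python3 wl.py 7
python3 - <<'E'
from h import *
W=np.load('pics/W7.npy',allow_pickle=True).item();S=np.load('pics/W5.npy',allow_pickle=True).item()
T=bot.snapshot('top')
f=lambda i,w,h:cv2.resize((255*(i[:,:,::-1]/255.)**.6).astype(np.uint8),(w,h),interpolation=cv2.INTER_CUBIC)
cv2.imwrite('pics/m7.png',np.vstack([np.hstack([f(S['img'][:150,:200],400,300),f(W['img'][:150,:200],400,300)]),np.hstack([f(np.load('pics/T5.npy',allow_pickle=True).item()['img'][205:250,175:235],400,300),f(T['img'][205:250,175:235],400,300)])]))
E
```

```text
t: 20.0
eef_pos: [0.5823, 0.1976, 0.1616]
tool_rot: [2.458, 0.335, 1.515]
force: [-0.1, 0.2, -2.1]
opening: 0.104
grasp_force: 55.2
[([0, 45, 80, 32, 2226], [37.0, 60.0])] [-0.6  0.2 -3.2]
```

View pics/m7.png

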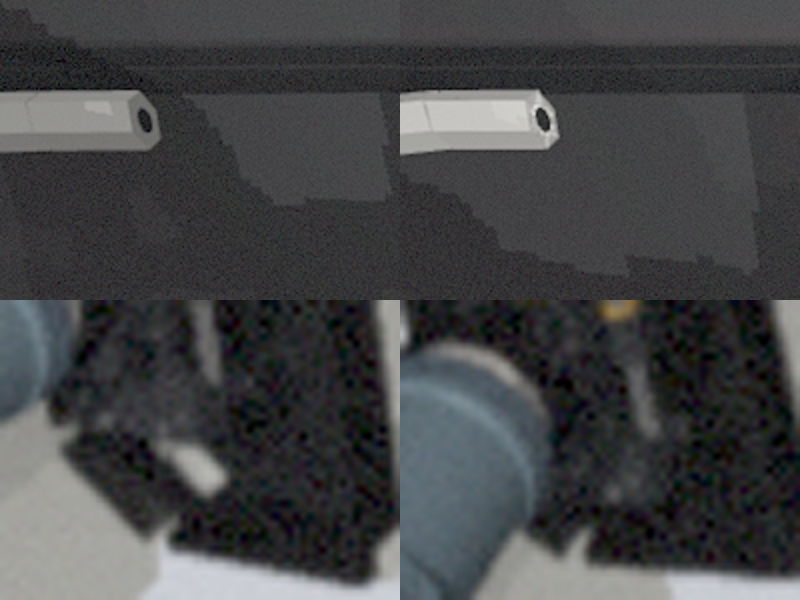

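The view shows two standoffs in line along the +y wall, the first ending at pane px (155,130) and the joint at x≈28. The queue is blocked by the pieces filling the cut wall. I'll lower the tilt slightly and roll further so that downhill is nearly -x. The chain should then shift along the cut wall and centre on the spout.

```bash
python3 inch.py '-.0007 .0006 .0056 .0211 .0213 0;-.0007 .0006 .0056 .0211 .0213 0;-.0007 .0006 .0056 .0211 .0213 0;-.0007 .0006 .0056 .0211 .0213 0;-.0007 .0006 .0056 .0211 .0213 0;-.0007 .0006 .0056 .0211 .0213 0;0 0 0 0 0 0'; python3 inch.py '-.0011 -.001 -.005 -.0353 .0354 0;-.0011 -.001 -.005 -.0353 .0354 0;-.0011 -.001 -.005 -.0353 .0354 0;-.0011 -.001 -.005 -.0353 .0354 0;0 0 0 0 0 0;0 0 0 0 0 0'; python3 wl.py 8
```

```text
t: 20.8
eef_pos: [0.6059, 0.1842, 0.1396]
tool_rot: [2.605, 0.228, 1.588]
force: [0.2, -0.0, -3.6]
opening: 0.107
grasp_force: 55.3
t: 21.4
eef_pos: [0.5974, 0.1764, 0.143]
tool_rot: [2.559, 0.195, 1.611]
force: [1.3, 0.4, 0.4]
opening: 0.103
grasp_force: 55.1
[([0, 44, 79, 32, 2163], [36.0, 59.0])] [ 0.9 -0.1  0.6]
```

```bash
python3 -c "
from h import *
st=bot.state();print(st['t'],st['qpos'].round(3),st['tool_rot'],st['grasp_force'])"
```

```text
21.45 [-1.022  0.553  0.546  2.132  1.032  0.198 -1.493] [2.55917442 0.19527294 1.61116307] 55.06589826196432
```

Joint 6 is at its limit, so the tool can't lean further towards the base. I'll level the tray's y tilt instead, turning about the tool's y, which keeps the -x lean and frees the chain to slide along the cut wall.

```bash
python3 inch.py '-.0011 .002 -.003 0 0 0;-.0011 0 .0032 0 .049 0;-.0011 0 .0032 0 .049 0;-.0011 0 .0032 0 .049 0;-.0011 0 .0032 0 .04 0;0 0 0 0 0 0;0 0 0 0 0 0'; python3 wl.py 9; python3 -c "
from h import *
p,r=pose();print('down tray x,y,n',-r[2,1],-r[2,0],-r[2,2],bot.state()['qpos'].round(3)[5])"
```

```text
t: 22.15
eef_pos: [0.6045, 0.1695, 0.1361]
tool_rot: [2.572, 0.04, 1.712]
force: [0.1, 0.3, -2.8]
opening: 0.108
grasp_force: 55.3
[([0, 47, 78, 33, 2118], [36.0, 62.0])] [ 0.   0.7 -2.7]
down tray x,y,n -0.5386544774061379 0.03953099378420605 0.8415988679298195 0.192
```

```bash
python3 inch.py '-.0012 0 -.0018 0 .05 0;-.0012 0 -.0018 0 .05 0;-.0012 0 -.0018 0 .05 0;-.0012 0 -.0018 0 .05 0;0 0 0 0 0 0;0 0 0 0 0 0;0 0 0 0 0 0'; python3 wl.py 10; python3 -c "
from h import *
p,r=pose();print('down tray x,y,n',-r[2,1],-r[2,0],-r[2,2],bot.state()['qpos'].round(3)[5])"
```

```text
t: 22.9
eef_pos: [0.6008, 0.1676, 0.1416]
tool_rot: [2.568, -0.126, 1.824]
force: [-0.5, -0.5, -3.3]
opening: 0.106
grasp_force: 55.4
[([0, 78, 28, 28, 585], [11.0, 92.0])] [-0.2  0.5 -2.6]
down tray x,y,n -0.5385665657137191 -0.12521182875337078 0.8332274912864838 0.192
```

```bash
python3 inch.py '-.0012 0 -.0018 0 .05 0;0 0 0 0 0 0;0 0 0 0 0 0;0 0 0 0 0 0'; python3 wl.py 11
```

```text
t: 23.35
eef_pos: [0.6005, 0.1653, 0.1434]
tool_rot: [2.563, -0.168, 1.851]
force: [0.1, 0.5, -2.2]
opening: 0.106
grasp_force: 55.5
[] [-0.6  0.7 -3.4]
```

```bash
python3 inch.py '.0012 0 .0018 0 -.05 0;.0012 0 .0018 0 -.05 0;.0012 0 .0018 0 -.05 0;.0012 0 .0018 0 -.05 0;.0012 0 .0018 0 -.04 0;.0011 0 -.0032 0 -.049 0;.0011 0 -.0032 0 -.049 0;.0011 0 -.0032 0 -.049 0'; python3 inch.py '.0011 0 -.0032 0 -.049 0;.0011 0 -.0032 0 -.049 0;.0011 0 -.0032 0 -.049 0;.0011 0 -.0032 0 -.049 0;.0011 0 -.0032 0 -.049 0;.0011 0 -.0032 0 -.049 0;0 0 0 0 0 0;0 0 0 0 0 0'; python3 wl.py 12;  python3 -c "
from h import *
p,r=pose();print('down tray x,y,n',-r[2,1],-r[2,0],-r[2,2],bot.state()['qpos'].round(3)[5])"
```

```text
t: 24.2
eef_pos: [0.5982, 0.176, 0.1446]
tool_rot: [2.564, 0.158, 1.639]
force: [-0.0, -0.5, -2.8]
opening: 0.106
grasp_force: 55.5
t: 25.0
eef_pos: [0.5878, 0.1861, 0.1578]
tool_rot: [2.517, 0.398, 1.468]
force: [-0.4, -0.5, -3.0]
opening: 0.102
grasp_force: 55.4
[] [ 1.2 -0.8 -2.5]
down tray x,y,n -0.5392490445315845 0.38833344819909266 0.7472667535636626 1.12
```

```bash
cat > so2.py <<'E'
from h import *
import sys
p,r=pose(); A=np.array([[0,1,0],[1,0,0],[0,0,-1.]])  # tray->tool axes
RT=r@A; O=p-RT@[.1025,-.036,.027]
print('down',(-RT[2]).round(3),'Q z',(O+RT@[-.1,.025,0])[2].round(4),'cut2 z',(O+RT@[-.05,.075,0])[2].round(4),'q6',bot.state()['qpos'][5].round(2))
def tofloor(s,q,z):
    d=ray(s,q)@RT; e=(s['eye']-O)@RT; return (e+d*((z-e[2])/d[:,2])[:,None])[:,:2]*1e3
poly=O+np.array([[-.096,.022,.01],[-.047,.071,.01],[.094,.071,.01],[.094,-.071,.01],[-.096,-.071,.01]])@RT.T
for n in('top','scene'):
    s=bot.snapshot(n); np.save(f'pics/{n}_{sys.argv[1]}.npy',s,allow_pickle=True); g=cv2.GaussianBlur(s['img'],(3,3),0).astype(int)
    m=np.zeros(g.shape[:2],np.uint8); cv2.fillPoly(m,[proj(s,poly).round().astype(int)],1)
    ok=(g.min(2)>55)&(g.max(2)-g.min(2)<14)&(m>0)
    nn,l,st,c=cv2.connectedComponentsWithStats(ok.astype(np.uint8))
    for i in range(1,nn):
        if st[i,4]>=3: print(n,st[i].tolist(),tofloor(s,[c[i]],.012).round(0).tolist(),g[l==i].mean(0).round())
    print(n,'spout',proj(s,O+RT@[-.072,.047,.012]).round().tolist(),'poly',proj(s,poly).round().tolist())
    x,y=proj(s,O+RT@[-.072,.047,.012])[0].round().astype(int)
    if n=='top':
        for yy in range(y-16,y+17): print(yy,''.join(' .:-=+*#%@'[min(9,int(v)//20)] for v in g[yy,x-22:x+34].mean(1)))
E
python3 inch.py '.0011 0 -.0032 0 -.049 0;.0011 0 -.0032 0 -.049 0;0 .006 0 0 0 0;0 -.006 0 0 0 0;0 .006 0 0 0 0;0 -.006 0 0 0 0;0 0 0 0 0 0;0 0 0 0 0 0'; python3 wl.py 13; python3 so2.py a
```

```text
t: 25.85
eef_pos: [0.5846, 0.1889, 0.1616]
tool_rot: [2.489, 0.479, 1.401]
force: [-0.8, 0.4, -3.4]
opening: 0.105
grasp_force: 55.4
[] [-0.3  0.3 -3.5]
down [-0.539  0.46  -0.706] Q z 0.0054 cut2 z 0.0093 q6 1.24
top [209, 232, 17, 6, 67] [[-85.0, -7.0]] [82. 82. 80.]
top spout [[202.0, 228.0]] poly [[210.0, 235.0], [194.0, 220.0], [185.0, 180.0], [226.0, 185.0], [236.0, 241.0]]
212 ::--=-:.               . ...                          :-
213 :::--=-.                 ....                         :-
214 ::::---:.                 .:.                         .-
215 :::::--:.                 .::.                        .:
216 ::::::-:.                 .::.                        .:
217 -:::::::.                 .::.                         :
218 -:::::::.                 .::.                         :
219 --::::::.                 ..:.                         .
220 --::.....                  .:.                         .
221 --::.....                  .:..                        .
222 ---:....                   .:..                        .
223 ---::...                   .....          
[... 710 characters left out ...]
         .:----===++++++=-.         
236 +++++++++**++-:.              ...::-======+==:.         
237 +++++++++***++-:.     ..          .::-::-----:.         
238 +++++++******++=:..   ...          .......:::..         
239 ++++++*********+=:..  ....                 ..           
240 +++++***********+=:....::.                              
241 +++**************+=:..:-:.                              
242 ++****************+=--=-:                              .
243 +******************++++=:.                             .
244 ***********************+=-::...                        :
scene spout [[316.0, 182.0]] poly [[306.0, 177.0], [325.0, 188.0], [344.0, 204.0], [295.0, 179.0], [279.0, 163.0]]
```

```bash
cat > rect.py <<'E'
from h import *
import sys
p,r=pose(); A=np.array([[0,1,0],[1,0,0],[0,0,-1.]]); RT=r@A; O=p-RT@[.1025,-.036,.027]
s=np.load(f'pics/top_{sys.argv[1]}.npy',allow_pickle=True).item()
xs=np.arange(-104,0,3);ys=np.arange(80,-60,-2)
for x in xs:
    q=proj(s,O+np.c_[np.full(len(ys),x),ys,np.full(len(ys),9)]*1e-3@RT.T).astype(np.float32)
    v=cv2.remap(s['img'].mean(2).astype(np.float32),q[None,:,0],q[None,:,1],cv2.INTER_LINEAR)[0]
    print('%4d'%x,''.join(' .:-=+*#%@'[min(9,int(t)//14)] for t in v))
print('y from 80 to -60, 2mm per char')
E
python3 rect.py a
```

```text
-104                                      ...                              
-101                                   ...::::...  ....   ..               
 -98 .                          .....:::::-====--::::::::-:::..            
 -95 ...  .......      ...   ...::-=====--=+****+===++======-:..           
 -92 .:........................:-=+**#**+=+**###***********++-:..          
 -89 .............:::..........:=+*###%#*+=*****###########*+-::.          
 -86   ............::..........:-=+**###*+=+++****#######%##*=-:..         
 -83     .......................:--===+++=======+++***#####**+=-:.         
 -80      ................:........::------===========+++++++==-:.         
 -77      .....................    ..::--:--=====-::.:::-:::::::..         
 -74 ..   ......................  ....:--:--------..   ...........         
 -71 ..           ........... ...... .:------::---:.             .         
 -68 ..             ............. .. ..:---::..::::.                       
 -65 ...            ............      ..::::........                       
 -62 ....           .............   
[... 890 characters left out ...]
    .........      .:---::.                                  
 -23               ........      .:----..                                  
 -20             ..........     ..::---:.                                  
 -17             .............  ..::---:.                                  
 -14  .....      ..... ............:::::.                                  
 -11  .....       ....  ................                                   
  -8 .......  ..........................                                   
  -5 ...........:.... ...................                                  
  -2 ...........::........................ .                               
y from 80 to -60, 2mm per char
```

```bash
python3 inch.py '0 .0027 .0152 .1 0 0;0 .0027 .0152 .1 0 0;0 .0027 .0152 .1 0 0;0 .0014 .0076 .05 0 0;0 0 0 0 0 0;0 0 0 0 0 0'; python3 wl.py 14; python3 so2.py b | grep -v '^2'; python3 rect.py b
```

```text
t: 26.6
eef_pos: [0.6153, 0.165, 0.125]
tool_rot: [2.839, 0.478, 1.401]
force: [-0.9, -0.4, -3.9]
opening: 0.107
grasp_force: 55.6
[] [-0.1  0.6 -3.4]
down [-0.265  0.46  -0.847] Q z 0.0206 cut2 z 0.0109 q6 1.28
top [213, 177, 2, 5, 8] [[85.0, -0.0]] [62. 61. 62.]
top spout [[200.0, 227.0]] poly [[207.0, 236.0], [194.0, 218.0], [194.0, 173.0], [234.0, 178.0], [233.0, 241.0]]
scene [296, 166, 12, 10, 51] [[-79.0, -9.0]] [85. 86. 82.]
scene [314, 179, 3, 5, 11] [[-60.0, 34.0]] [68. 66. 64.]
scene spout [[318.0, 180.0]] poly [[309.0, 173.0], [326.0, 189.0], [333.0, 220.0], [285.0, 196.0], [282.0, 158.0]]
-104 +++++++++++++++++++++++++++++++++++++++++++++==------::::----=========
-101 +++++++++++++++++++++++++++++++++++++++++++++==-------:::-----========
 -98 ++++++++++++++++++++++++++++++++++++++++++++++==-------::----=========
 -95 ++++++++++++++++++++++++++++++++++++++++++++++===-------------========
 -92 ++++++++++++++++++++++++++++++++++++++++++++++++==--------:----=======
 -89 ++++++++++++++++++++++++++++++++++++++++++++++++==--------::----======
 -86 ++++++++++++++++++++++++++++++
[... 1499 characters left out ...]
==========-------------------------::::::::::.......         
 -23 ================------------------------:::::::::::.......            
 -20 ===============-------------------:::::::::::.......                  
 -17 ========-----------------------:::::::::::......                      
 -14 =======-------------------::::::::::.:.....                           
 -11 ---------------------::::::::::::.......                              
  -8 --------------::::-::::::::::........                                 
  -5 -----------:::::::::::::........ ..     ..      .                     
  -2 --------::::::::::::.........          ...                            
y from 80 to -60, 2mm per char
```

```bash
sed -i "s/pics\/top_{sys.argv\[1\]}/pics\/{sys.argv[2]}_{sys.argv[1]}/" rect.py; python3 rect.py b scene
```

```text
-104 ----:::::::...::::::::::........-+%%%%**+*+=++===-=-:.                
-101 :----::::::...:-----::........::-+%@@%%%#*#++#*++++=-..               
 -98 ::---:::::::..:===++-::.......:-=+#@%%%%%##***#****+-:.               
 -95 :::--:::::....:=**+*+=-:......:-=+*%######****#####*=-..              
 -92 ::::::--::.....-+****+=-:......:=++*#**##****######*+-:.              
 -89 ::::::--:::....:=++*++++-:.....:-+**********########+=:.              
 -86 :::::::--::....:===+++*+=:......:=**********########*=:..             
 -83 :::::::::::....:-==++++*+-:......-++*************#***+-:.    ...      
 -80 :::::.::::::....-===++++++-:.....:==++****++**+*++**+++-.  .....      
 -77 ........:::::...-=+++++=++=:.....:====+**+++++=++++++=+=:. ......     
 -74 .........::::...:=++++===++-:....:----=+++=-=========-==:. ......     
 -71 .........:::::...-=+++==-=+=::...:-=-::++=-::--------::-:........     
 -68 ..........:::::..:-+++==-=+=-:....-=-:.-+=-:..::.:::::...........     
 -65 ...........::::...:=++==-=+=-:....:---:-=-:......................     
 -62 ............::::...-====--++-:.
[... 890 characters left out ...]
................................    .             ......    .
 -23 ............................... ..........   ...           ......     
 -20 ...................:::.........    .......                 ......     
 -17 ..................::::.........     .......               .......     
 -14 ...................:::::.........   ........              .......     
 -11 ...................:::::..........  ........              ........    
  -8 ....................:::::.......... .........             .........   
  -5 .....................::::.....:....  ........             .........   
  -2 .......................::..........   ........            ..........  
y from 80 to -60, 2mm per char
```

```bash
python3 inch.py '0 .0027 .0152 .1 0 0;0 .0027 .0152 .1 0 0;0 .0014 .0076 .05 0 0;0 0 0 0 0 0;0 0 0 0 0 0;0 0 0 0 0 0'; python3 wl.py 15; python3 so2.py c | grep -v '^2'; python3 rect.py c scene
```

```text
t: 27.35
eef_pos: [0.6269, 0.1477, 0.0943]
tool_rot: [3.088, 0.478, 1.404]
force: [0.1, -0.2, -3.0]
opening: 0.109
grasp_force: 55.6
[] [ 0.4  0.3 -2.5]
down [-0.047  0.46  -0.887] Q z 0.0328 cut2 z 0.0122 q6 1.4
top [196, 217, 21, 20, 180] [[-70.0, 23.0]] [99. 98. 95.]
top spout [[199.0, 226.0]] poly [[205.0, 235.0], [194.0, 217.0], [201.0, 171.0], [240.0, 177.0], [231.0, 240.0]]
scene [301, 169, 3, 2, 3] [[-76.0, -13.0]] [60. 60. 59.]
scene [307, 172, 3, 4, 10] [[-73.0, 7.0]] [78. 79. 76.]
scene [303, 185, 3, 5, 11] [[-12.0, -2.0]] [68. 68. 65.]
scene [301, 201, 4, 7, 16] [[47.0, -4.0]] [72. 71. 69.]
scene [312, 213, 2, 2, 3] [[64.0, 29.0]] [61. 62. 62.]
scene [323, 219, 2, 2, 4] [[65.0, 64.0]] [60. 62. 62.]
scene spout [[319.0, 180.0]] poly [[312.0, 171.0], [326.0, 190.0], [325.0, 230.0], [277.0, 206.0], [285.0, 156.0]]
-104 ....        ..........................:::::......               ......
-101             ..........................:::-::......              ......
 -98            ...........................:---::.......             ......
 -95           ......................
[... 1725 characters left out ...]
..............:::-:-::....:-===+===-:....................    
 -23  .......................::---::.....:-=+++===-.................... .  
 -20  ........................::--::......-=+++=-=-:................. ...  
 -17  ........................::--:::.....:=++==---:...............        
 -14 .........................::--:::.....:-+++=-::...............         
 -11 ...........::............::--:::.....:-=++=-:......... ......         
  -8 ..:......:---::...........:--:::....:::-==--:................         
  -5 .::::....:===-::..........:--:::....::-----::................         
  -2 .::::....:===--:..........:--:::...::------::................         
y from 80 to -60, 2mm per char
```

Now the top view is clear. I'll rectify it.

```bash
python3 rect.py c top
```

```text
-104 @@@@@@@#*+=*#%%#+-::..................... ................  ..........
-101 @@@@@%+=::.:-==-:..                         .                         
 -98 @@@@#=-..   .....                                                     
 -95 @@@*=...   .                  ..............:::::..                   
 -92 @%*:.                   ......-=+++=======++++++=-:.                  
 -89 *=:.        .         .:-=----+##%#######%%%%%##+=::..                
 -86 -...  ..    ..      ..:=+**+=+*#%%%%%%%%%%%%%%%#+=::..            ....
 -83 ..    ..          ..:-+*#%%#***#@@%%%%#####*****+=-:..            ....
 -80  ..              .:-+*#%%%%####%@%%%##*+=====----::..           .....:
 -77              .  .:-+##%%@%#*++*%%@%%#*=-::::..... ...    ...    ...:::
 -74                .:=+*%%@%%#*+=-=*#%%%#*-:....  .....       ........::::
 -71               .:=+#%%@%%#**+=-=+#%%##+=:..   .     .       ...::::::::
 -68              .:=*#%%%%######*+++***++=-:..   .     .. ....::::::::::::
 -65            ..-+#%%%##***#%%%##*+=---::..      .   .....:::::::::::::::
 -62 ..       ..:=+#%%%%####%%%%%##*
[... 890 characters left out ...]
...:::::--------====================+=+++++++++++++++==------
 -23        ..::::---------=================++===+++++++++++++++++++==-----
 -20   ....:::---------==================++++++++=+++++++++++++++++++==----
 -17 ..:::::---------====================+++++++++++++++++++++++++++++==---
 -14 :::-------======================++++++++++++++++++++++++++++++++++=---
 -11 -------=====================+++++++++++++++++++++++++++++++++++++++=--
  -8 -----==================+==+++++++++++++++++++++++++++++++++++++++++=--
  -5 ---==================+++++++++++++++++++++++++++++++++++++++++++++++==
  -2 ===============+====+++++++++++++++++++++++++++++++++++++++++++++++++=
y from 80 to -60, 2mm per char
```

The rectified top view shows all five standoffs clumped in the pouring corner: two along the cut wall, one behind them, and two beside the -x wall at y of about +10 and 0 mm. I'll restore the diagonal tilt to hold them there, then verify.

```bash
python3 inch.py '0 -.0014 -.0076 -.05 0 0;0 -.0027 -.0152 -.1 0 0;0 -.0027 -.0152 -.1 0 0;0 -.0014 -.0076 -.05 0 0;0 0 0 0 0 0;.004 0 0 0 0 0;-.004 0 0 0 0 0;0 0 0 0 0 0'; python3 inch.py '.004 0 0 0 0 0;-.004 0 0 0 0 0;.004 0 0 0 0 0;-.004 0 0 0 0 0;0 0 0 0 0 0;0 0 0 0 0 0';python3 wl.py 16; python3 so2.py d | grep -v '^2'; python3 rect.py d top|head -24;python3 rect.py d scene|head -24
```

```text
t: 28.3
eef_pos: [0.6166, 0.1672, 0.1321]
tool_rot: [2.79, 0.479, 1.399]
force: [-0.1, -0.1, -3.8]
opening: 0.106
grasp_force: 55.5
t: 28.9
eef_pos: [0.6161, 0.1683, 0.1325]
tool_rot: [2.789, 0.478, 1.4]
force: [0.1, 0.1, -3.3]
opening: 0.104
grasp_force: 55.5
[] [ 1.   0.7 -3.4]
down [-0.306  0.46  -0.833] Q z 0.0198 cut2 z 0.0121 q6 1.27
top spout [[200.0, 226.0]] poly [[207.0, 235.0], [194.0, 217.0], [193.0, 172.0], [233.0, 177.0], [233.0, 240.0]]
scene [299, 169, 11, 9, 44] [[-78.0, 1.0]] [82. 82. 79.]
scene spout [[318.0, 181.0]] poly [[309.0, 174.0], [326.0, 190.0], [335.0, 219.0], [286.0, 195.0], [282.0, 160.0]]
-104 ++++++++++++++++++++++++++++++++++++++++++++===-------------==========
-101 +++++++++++++++++++++++++++++++++++++++++=+++===--------:::--=========
 -98 +++++++++++++++++++++++++++++++++++++++++++++====--------:::---=======
 -95 +++++++++++++++++++++++++++++++++++++++===========---------:-----=====
 -92 +++++++++++++++++++++++++++++++++===+++============---------------====
 -89 ++++++++++++++++++++++++++=++++++===================----::------:----=
 -86 ++++++++++++
[... 2469 characters left out ...]
..      ......       
 -59 ...........:::.......... ........:-==+:.                .......       
 -56 ...........::::.....:.............:===:.                .......     . 
 -53 ...........:::::......... .........:--:..               ........      
 -50 ...........::::::...................:....               ........      
 -47 ............::-::.....:... ..............               ........      
 -44 .............:-:::.....:...   ...........                ......       
 -41 ..............::::..........   .........                 ......       
 -38 ...............:::..........    ........                 ......       
 -35 .................:.......:...   ........                 ........
```

```bash
python3 inch.py '0 0 0 0 0 0;0 0 0 0 0 0;0 0 0 0 0 0'
python3 - <<'E'
from h import *
a=np.load('pics/scene.npy',allow_pickle=True).item()['img'].astype(int);b=np.load('pics/scene_d.npy',allow_pickle=True).item()['img'].astype(int)
for n,(x0,x1,y0,y1) in dict(att=(355,374,174,192),swabs=(378,432,222,265),meter=(214,302,268,320),jar=(200,224,238,270),module=(130,185,243,300),driver=(205,224,148,195),kit=(360,414,130,172)).items():
    print(n,(np.abs(a-b)[y0:y1,x0:x1].max(2)>60).mean().round(3))
E
```

```text
t: 29.35
eef_pos: [0.616, 0.1686, 0.1323]
tool_rot: [2.789, 0.478, 1.401]
force: [0.1, 0.1, -3.3]
opening: 0.109
grasp_force: 55.5
att 0.0
swabs 0.0
meter 0.0
jar 0.0
module 0.0
driver 0.02
kit 0.175
```

```bash
python3 -c "
from workcell import bot
print(bot.finish_job())"
```

```text
the job is handed in; nothing more can be done
None
```

I handed the job in at about 29 s. The spatula is fully home in the wide slot and released, and the tray is held tilted about 34°, its low edge probably about 1 cm off the bench. All five standoffs showed clumped in the pouring corner in the last clear view; after the final re-tilt I could only partly re-check them.

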